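# Start the spindle of a tofu press and hold it

## Task

Get the tofu press ready: first push the white mould by its pull tab fully home against the end stop under the yoke. Then start the loose spindle without lifting it out of its boss: turn it backward (counter-clockwise from above) only until you feel it drop off the start of the thread, and from there one full turn forward (clockwise), never forward before it has dropped. Finish while holding the spindle by its crank knob, gripped and still at that one turn, without letting go; do not knock over or shove the mug and tin standing near.

Things in the scene. Friction and masses are not known exactly. Their poses are not given: they have to be found in the camera images.
- press: Fixed aluminium screw press. Origin on the worktop under the spindle axis; z up, -x side faces the robot, +y is the way the mould pulls out (robot's left). Base 156 mm (x) by 270 (y, -90 to +180), 14 high, with guide rails to 23 high. Two posts at x +-71 mm, domed nuts up to 159 mm high, carry a yoke 26 mm wide, top at 144 mm, with the threaded boss in its middle.
- boss_top (a point): Centre of the mouth of the boss: an upright tube, 41 mm outer diameter, from 116 to 156 mm above the worktop. Its thread is right-handed, single, 8 mm lead; the upper end of the thread lies on the press's -x side, where a small upright rib runs down the outside of the boss.
- mould (a joint): Slide of the mould in m: 0 = fully home against the end stop, up to 0.085 as it is pulled out along the press's +y; starts at 0.035 to 0.07. Friction about 2.5 N; it moves only on this line and stays where it is left.
- mould_tab (a point): Centre of the outer (+y) face of the mould's pull tab, 51 mm above the worktop, at press y = 110 mm when home; push it along the press's -y. The tab's upright plate is 44 mm wide (press x), 8 thick, from 35 to 69 mm above the worktop. The mould is a white box 110 x 155 mm with a wooden pressing plate, up to 83 mm high.
- crank_knob (a point): Centre of the black knob on the spindle's crank: an upright round grip, 22 mm across, 40 high, free to revolve on its pin, 42 mm from the spindle axis; its lower end is 3 mm above the crank arm (12 mm wide, 9 thick, level), which passes over the boss. The point's x points from the axis to the knob, z up. A short balance arm, 37 mm long, points the other way.
- crank_hub (a point): Middle of the hub's flat top, on the spindle axis, 21 mm below the knob's centre. It is 202 to 203 mm above the worktop when the spindle's thread end lies on the very start of the boss thread. Counter-clockwise (from above) raises it, clockwise lowers it, 8 mm a turn; backward past the start it drops 8 mm to 195 mm. One turn forward from there it is at 187 mm.
- spindle: The loose steel spindle with its crank, 0.35 kg, standing in the boss with about 1 mm of play; origin at its lower tip, x as for the knob: the arm lies over the lower end of its thread. At the start the arm is 0.6 to 1.4 rad clockwise of the boss's rib (press -x side); the drop comes 0 to 0.2 rad counter-clockwise past it. It turns easily and stays where it is turned; past the start it drops by its own weight if let go.
- mug: Striped mug, 86 mm across, 90 mm high, standing behind the press; leave alone. Origin under its middle.
- tuna: Low round food tin, 86 mm across, 40 mm high, right of the press; leave alone. Origin under its middle.

How it is judged (in metres and radians):
On the way, in this order (a step that is already met when the one before it is completed fails the run):
1. the mould is pushed home against its end stop (value of joint mould below 0.004 m), for 0.2 s.
2. the spindle, turned backward, has dropped off the start of the thread (value of joint mould below 0.004 m and z of crank_hub in the frame of press between 0.193 and 0.1974 m and x of crank_knob in the frame of press below -0.01 m), for 0.15 s.
3. the spindle is one turn into the thread (value of joint mould below 0.004 m and z of crank_hub in the frame of press between 0.1844 and 0.19 m and x of crank_knob in the frame of press below -0.006 m), for 0.2 s.
At the end, for the whole second after the job is handed in: Mould within 4 mm of home; spindle upright (0.1 rad), still, one turn into the thread after its drop (crank hub top 184.4 to 190 mm above the worktop, knob on the rib side: about a quarter turn either way), held by the fingers with more than 2 N (all of step 3 and contact force between the fingers and spindle above 2 N and angle between crank_hub's own z axis and vertical below 0.1 rad and linear speed of spindle below 0.02 m/s and angular speed of spindle below 0.2 rad/s and horizontal distance between crank_hub and press below 0.008 m); the arm keeps its last pose, push and grip.
It fails at once if the spindle is wound forward from where it first stands, before it has dropped (z of crank_hub in the frame of press between 0.1969 and 0.2007 m and x of crank_knob in the frame of press above 0.016 m).
It fails at once if the spindle is lifted out of the thread (z of crank_hub in the frame of press above 0.2095 m).
It fails at once if the mug or the low tin is shoved or knocked over (distance of any of mug, tuna from where it was at the start of the episode above 0.03 m).
It also fails if it takes over 67 s, if anything falls off the work surface, if the arm or the gripper's body presses on something with over 40 N, if the wrist force passes 120 N, or if a joint passes its speed limit or range.

## Robot

A 6-joint arm with a two-finger parallel gripper is mounted at the origin on a cart in front of the work surface, level with it; the furniture and walls round the work are solid. World frame = base frame: x ahead of the robot, y to its left, z up, the work surface at z = 0. Lengths are in mm, angles in degrees, forces in N, time in s.
With the tool pointing down it reaches from about 350 to 850 mm from the base axis. Payload 8.1 kg.
Tool frame: the origin (TCP) lies at the very end of the fingers, on their centre line; the grasp point (between the pads) lies 19 mm behind it; z points along the fingers, y is the line along which they close (so a half turn about z gives the same grasp; the last joint's range is limited). The gripper opens to 85 mm and grips with 20 to 120 N. Pads are 22 mm wide; open, the fingers measure 114 mm over their backs; the gripper's body (76 mm by 85 mm) begins 54 mm behind the grasp point. The pads swing forward as they close: fully open they stand 13 mm farther back than shut.
Start: joints at [-70.439, 7.471, 85.268, -0, 87.261, -4.893], TCP at [248.396, -546.173, 204.692] pointing down, gripper open.
Joint ranges: [-169.43, 169.43], [-51.17, 129.36], [1.28, 143.12], [-76.62, 256.62], [0, 156.53], [-152.29, 152.29]. Speed limits (degrees/s): [136.94, 136.94, 159.86, 180, 180, 180].

## Interface

Orientations are given as [roll, pitch, yaw] about the fixed x, y, z axes, in that order (R = Rz(yaw) Ry(pitch) Rx(roll)).
In Python, from bench import sense, eyes, job, models gives the robot as it stands. The module is installed in compiled form; this text tells all that it offers.
- The arm moves only by the tool apply_moves, never from a script. Its argument "rows" is a list of rows, each a list of 6 numbers: the shift along the tool's x, y, z in mm, then the turn, a rotation vector about the tool's x, y, z in rad. In form: [[dx, dy, dz, rx, ry, rz], ...]. A call has exactly 5 rows; each row shifts and turns the commanded pose from where the row before left it, along the tool's axes as they then stand; what a row does not reach is not made up. A row lasts 1/8 s, in which the tool goes at most 62.5 mm and 10.7 degrees, less where a joint would pass 70% of its speed; a pose out of reach is approached as far as the arm can. A call is refused whole if a number of a shift passes 62.5 or a number of a turn 0.188, either way. A call with a gripper value outside its range is refused whole. "fingers" is the finger opening in mm, from 0 to 85.4, set as the call begins (left out, the last holds). The fingers move at their own pace and stop on an object; "grip_force" is the grip in N (left out, the last holds). Time passes only in rows, so rows that do not move let the fingers close, or fill a call up. It gives the time, the measured TCP pose, the force, the opening and the grip force at its end, in the units of the state.
- sense(): the state, without advancing time (a new reading comes with each control period).
- eyes.snapshot(name): name is "scene" or "top" or "wrist"; returns (picture, depth): 400x640x3 uint8, red, green, blue; 400x640 float32, mm along the optical axis (not along the pixel's ray), 0 where there is no reading.
- eyes.get_calibration(name): a dict with "intrinsics" (3x3 intrinsics, pixels), "D" ([k1, k2, p1, p2, k3] as OpenCV has them; the pictures are not rectified), "R" (3x3) and "t" (3): a world point X has camera coordinates R X + t; the wrist camera has in their place "mount" (4x4, takes a point from camera to tool coordinates, whose origin is the TCP and whose axes are the flange's). Camera axes: x right, y down, z forward; pixel columns grow to the right and rows downward; lengths in mm; the calibration is good to about 2 mm. A picture is of the moment at which its call begins: read the wrist's pose just before it. get_calibration takes no time and is no camera call.
- job.hand_in(): hands the job in; it is judged then, once.
Trained networks look in the newest picture that a camera, given by its name, has taken for a name from the list of things; names that differ only in an ending like _2 or _b are one class to them, and where a whole thing is asked for, a point or a joint stands for the part that bears it (a point fixed in the world has none). Each returns a list of dicts, best first, with "confidence" (0 to 1); they miss things now and then, are a little off and sometimes report something else, mostly with a low value. They report only what shows in the picture. A call takes as long as a camera call.
- models.boxes_of(name, camera): "xyz" ([x, y, z] in mm, in world coordinates, good to about 4 mm: the middle of the surface that is visible of it).
- models.cut_out(name, camera): "pixels" (400x640 bool, what is visible of it).
- models.place_of(name, camera): "xyz" ([x, y, z] in mm, in world coordinates, good to about 4 mm: a listed point, or the origin of a listed thing).
The state is a dict: "time": time; "joint_pos": joint angles; "qd": joint speeds; "joint_efforts": joint torques, N m; "tool_pos": TCP position; "tcp_rot": TCP orientation; "ft_force": force on the tool from outside, world axes, zero at the start; "wrist_torque": the same for the moment, N m; "finger_gap": finger opening in mm; "grip_force": force on a finger pad.
Only numpy, scipy, OpenCV 4.12 (cv2) and the standard library are available. Lean on these libraries where they do the work, as an engineer would, in place of code of your own. Each camera call takes 0.05 s, during which the arm holds its last target. There are 200 camera calls.

## Working session

There is one attempt and no reset: what is moved stays moved. The work goes in short steps, Python scripts to look and compute and a tool call to move; the robot and the scene stay as the last step left them, time stands still between calls to the robot, and variables do not carry over. Pictures are saved under pics/ and viewed, at most 10 in all, crops included, and the job is handed in when it is done.

Besides the shell and the picture viewer there is one more tool, called after "Call:" by a JSON object that holds its "op" and its "data", one argument or row to a line. apply_moves: Moves the arm, as the interface text tells. Its arguments: {"type":"object","properties":{"rows":{"type":"array"},"fingers":{"type":"number"},"grip_force":{"type":"number"}},"required":["rows"]}

```bash
mkdir -p pics; cat > h.py <<'E'
import numpy as np, cv2
from bench import sense, eyes, job, models
E
python3 - <<'E'
from h import *
s=sense(); print(s)
for c in ("scene","top"):
    im,d=eyes.snapshot(c); cv2.imwrite(f"pics/{c}0.png",im[:,:,::-1])
    for n in ("press","boss_top","mould_tab","crank_knob","crank_hub","spindle","mug","tuna"):
        r=models.place_of(n,c); print(c,n,[(np.round(a["xyz"]),round(a["confidence"],2)) for a in r[:2]])
E
```

```text
{'time': 0.0, 'joint_pos': array([-7.04393935e+01,  7.51557486e+00,  8.53290688e+01,  2.57357624e-04,
        8.72627013e+01, -4.89382717e+00]), 'qd': array([ 0.00399945,  0.05789073, -0.07331393, -0.0554967 ,  0.04233142,
        0.05655511]), 'joint_efforts': array([ 9.36983160e-04, -5.69400036e+01, -5.00550056e+01, -1.88488621e-04,
        1.50173652e-02, -1.68577547e-06]), 'tool_pos': array([ 248.19308407, -545.59591407,  203.64164379]), 'tcp_rot': array([-1.79893068e+02, -9.41364839e-03,  2.44544124e+01]), 'ft_force': array([-0.39643584,  0.28377179, -0.42262342]), 'wrist_torque': array([ 0.05611682, -0.04724044, -0.07076548]), 'grip_force': 0.0, 'finger_gap': 85.48514309080998}
scene press [(array([498., -91.,   1.]), 0.93), (array([706., 100.,   2.]), 0.57)]
scene boss_top [(array([494., -91., 154.]), 0.76)]
scene mould_tab [(array([478.,  60.,  50.]), 0.69), (array([492., -89., 160.]), 0.22)]
scene crank_knob [(array([477.,  63.,  51.]), 0.62)]
scene crank_hub [(array([501., -92., 199.]), 0.52)]
scene spindle [(array([494., -92., 102.]), 0.68)]
scene mug [(array([705., 101.,   4.]), 0.76), (array([ 462., -312.,   -5.]), 0.27)]
scene tuna [(array([ 462., -314.,   -2.]), 0.84)]
top press [(array([501., -88.,  -3.]), 0.58)]
top boss_top [(array([506., -90., 155.]), 0.71), (array([485., -55., 224.]), 0.23)]
top mould_tab [(array([476.,  60.,  54.]), 0.69), (array([498., -88.,  -2.]), 0.26)]
top crank_knob [(array([483., -55., 226.]), 0.62)]
top crank_hub [(array([502., -97., 202.]), 0.6)]
top spindle [(array([499., -90., 104.]), 0.83)]
top mug [(array([706., 101.,   0.]), 0.66)]
top tuna [(array([ 464., -315.,    1.]), 0.7)]
```

View pics/scene0.png

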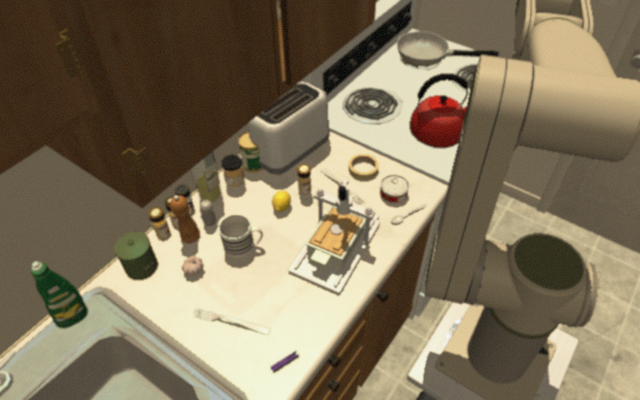

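View pics/top0.png

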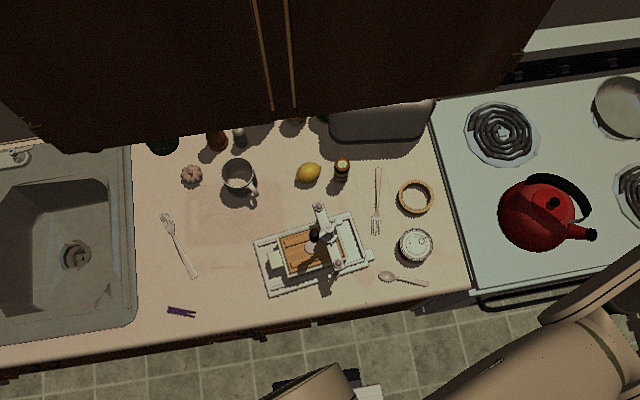

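```bash
cat >> h.py <<'E'
from scipy.spatial.transform import Rotation as Ro
def plan(path, start=None, nd=1):
    """path: list of (x,y,z,yaw_deg) per row; prints rows, tool down"""
    s=sense(); p=np.array(s["tool_pos"]) if start is None else np.array(start[:3]); yaw=s["tcp_rot"][2] if start is None else start[3]
    rows=[]
    for x,y,z,w in path:
        R=Ro.from_euler("xyz",[180,0,yaw],degrees=True)
        d=R.inv().apply(np.array([x,y,z])-p); dw=-np.radians(w-yaw)
        r=[*np.round(d,nd),0,0,round(dw,3)]; rows.append([float(v) for v in r])
        p=p+R.apply(r[:3]); yaw-=np.degrees(r[5])
    for i in range(0,len(rows),5): print(rows[i:i+5])
def line(target,n,start=None):
    s=sense(); a=np.array([*s["tool_pos"],s["tcp_rot"][2]]); t=np.array(target,float)
    plan([a+(t-a)*k/n for k in range(1,n+1)])
E
python3 - <<'E'
from h import *
line((440,10,320,8.7),10)
E
```

```text
[[40.5, -42.7, -11.5, 0.0, 0.0, 0.027], [39.3, -43.8, -11.6, 0.0, 0.0, 0.028], [38.0, -44.8, -11.5, 0.0, 0.0, 0.027], [36.9, -45.9, -11.5, 0.0, 0.0, 0.028], [35.5, -46.9, -11.5, 0.0, 0.0, 0.027]]
[[34.2, -47.8, -11.6, 0.0, 0.0, 0.028], [32.9, -48.8, -11.5, 0.0, 0.0, 0.027], [31.6, -49.6, -11.5, 0.0, 0.0, 0.028], [30.2, -50.5, -11.6, 0.0, 0.0, 0.027], [28.8, -51.3, -11.5, 0.0, 0.0, 0.028]]
```

Call:
{"op": "apply_moves", "data": {
  "rows": [
    [40.5,-42.7,-11.5,0,0,0.027],
    [39.3,-43.8,-11.5,0,0,0.028],
    [38,-44.8,-11.5,0,0,0.027],
    [37,-46,-11.5,0,0,0.028],
    [35.5,-47,-11.5,0,0,0.027]
  ],
  "fingers": 0
}}

```text
time: 1.52
tool_pos: [344.6, -266.1, 262.8]
tcp_rot: [180.0, -0.0, 16.5]
ft_force: [0.6, -0.5, 0.7]
finger_gap: 0.0
grip_force: 0.0
```

Call:
{"op": "apply_moves", "data": {
  "rows": [
    [34,-48,-11.5,0,0,0.028],
    [33,-49,-11.5,0,0,0.027],
    [31.6,-49.6,-11.5,0,0,0.028],
    [30,-50.5,-11.5,0,0,0.027],
    [29,-51,-11.5,0,0,0.028]
  ]
}}

```text
time: 2.15
tool_pos: [440.2, 12.2, 320.5]
tcp_rot: [180.0, -0.1, 8.6]
ft_force: [0.7, -0.4, 0.3]
finger_gap: -0.3
grip_force: 0.0
```

```bash
python3 - <<'E'
from h import *
s=sense(); print(s["time"],s["tool_pos"],s["tcp_rot"],s["finger_gap"])
im,d=eyes.snapshot("wrist"); cv2.imwrite("pics/w1.png",im[:,:,::-1])
print(eyes.get_calibration("wrist"))
for n in ("press","boss_top","mould_tab","crank_knob","crank_hub","mug"):
    r=models.place_of(n,"wrist"); print(n,[(np.round(a["xyz"]),round(a["confidence"],2)) for a in r[:2]])
E
```

```text
2.15 [440.21752293  12.21803018 320.47023089] [ 1.79976226e+02 -6.77763439e-02  8.64296225e+00] -0.31500068591366026
{'intrinsics': array([[325.711213  ,   0.        , 328.51335386],
       [  0.        , 325.711213  , 204.34478436],
       [  0.        ,   0.        ,   1.        ]]), 'D': array([0.01847053, 0.        , 0.        , 0.        , 0.        ]), 'mount': array([[ 4.74960183e-04, -9.46345887e-01, -3.23155128e-01,
         8.43521777e+01],
       [ 9.99999883e-01,  4.79630313e-04,  6.51821732e-05,
         9.50119063e-01],
       [ 9.33101135e-05, -3.23155121e-01,  9.46346004e-01,
        -1.69910768e+02],
       [ 0.00000000e+00,  0.00000000e+00,  0.00000000e+00,
         1.00000000e+00]])}
press [(array([501., -89.,   5.]), 0.67)]
boss_top [(array([499., -89., 158.]), 0.68)]
mould_tab [(array([478.,  59.,  51.]), 0.87), (array([497., -90.,  -1.]), 0.33)]
crank_knob [(array([499., -89.,   4.]), 0.19)]
crank_hub [(array([503., -90., 200.]), 0.82)]
mug []
```

View pics/w1.png

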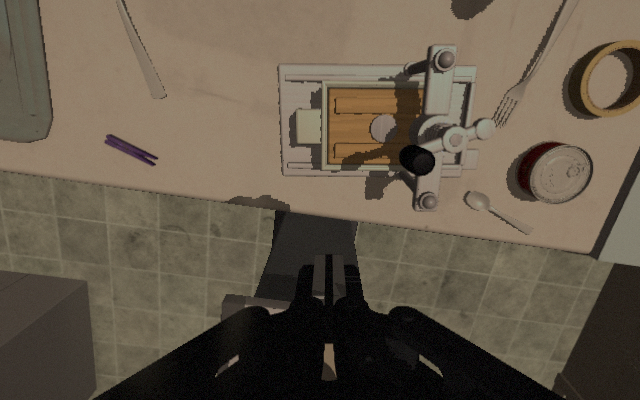

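```bash
cat >> h.py <<'E'
def ray(px,z,s,tip=None):
    c=eyes.get_calibration("wrist"); M=c["mount"]
    u=cv2.undistortPoints(np.array([[px]],float),c["intrinsics"],c["D"])[0,0]
    R=Ro.from_euler("xyz",s["tcp_rot"],degrees=True).as_matrix()
    v=R@M[:3,:3]@np.array([*u,1]); o=R@M[:3,3]+s["tool_pos"]
    return o+v*(z-o[2])/v[2]
E
python3 - <<'E'
from h import *
s=sense()
for n,p,z in (("hub",(454,138),201),("nutF",(445,60),158),("nutN",(428,202),158),("tabL",(297,128),69),("tabtop",(297,111),69),("tabbot",(297,145),69),("baseBL",(282,177),14),("baseTL",(279,65),14),("baseTR",(476,66),14)):
    print(n,np.round(ray(p,z,s),1))
im,d=eyes.snapshot("wrist")
m=(im.max(2)<45); m[:130]=0;m[185:]=0;m[:,:390]=0;m[:,445:]=0
n,l,st,ce=cv2.connectedComponentsWithStats(m.astype(np.uint8)); i=1+st[1:,4].argmax(); print(st[i],ce[i], d[l==i].min(), np.median(d[l==i]))
dd=np.where(l==i,d,0); top=(dd>0)&(dd<dd[dd>0].min()+8); ys,xs=np.nonzero(top); print(xs.mean(),ys.mean(),top.sum())
print(ray((xs.mean(),ys.mean()),242,s))
E
```

```text
hub [502.5 -92.9 201. ]
nutF [567.4 -81.8 158. ]
nutN [ 429.8 -101.   158. ]
tabL [475.7  53.8  69. ]
tabtop [496.1  56.3  69. ]
tabbot [454.5  51.3  69. ]
baseBL [394.8  71.8  14. ]
baseTL [547.7  91.7  14. ]
baseTR [ 585.5 -169.3   14. ]
[ 396  130   36   55 1063] [412.07055503 158.56067733] 0.0 251.74266
417.4003436426117 160.20446735395188 582
[485.08541659 -53.71254842 242.        ]
```

```bash
python3 - <<'E'
from h import *
O=np.array([500,-91.5]);e=np.array([-.139,.990])
f=lambda y,z,w=8.:(*(O+y*e),z,w)
s=sense()["tool_pos"]
a=f(195,320)
plan([((440+a[0])/2,58,310,8.3),(a[0],a[1],290,8),f(195,230),f(195,170),f(195,110), f(195,70),f(195,48),f(185,48),f(175,48),f(168,48)])
plan([f(y,48) for y in (164,160,155,150,145,140,137,134,131,128)],start=f(168,48))
E
```

```text
[[24.0, -45.9, 9.4, 0.0, 0.0, 0.005], [22.6, -40.8, 20.0, 0.0, 0.0, 0.005], [-0.0, 0.0, 60.0, 0.0, 0.0, 0.0], [-0.0, 0.0, 60.0, 0.0, 0.0, 0.0], [-0.0, 0.0, 60.0, 0.0, 0.0, 0.0]]
[[-0.0, 0.0, 40.0, 0.0, 0.0, 0.0], [-0.0, 0.0, 22.0, 0.0, 0.0, 0.0], [-0.0, 10.0, -0.0, 0.0, 0.0, 0.0], [-0.0, 10.0, -0.0, 0.0, 0.0, 0.0], [-0.1, 7.0, -0.0, 0.0, 0.0, 0.0]]
[[-0.0, 4.0, 0.0, 0.0, 0.0, -0.0], [-0.0, 4.0, 0.0, 0.0, 0.0, -0.0], [-0.0, 5.0, 0.0, 0.0, 0.0, -0.0], [-0.0, 5.0, 0.0, 0.0, 0.0, -0.0], [-0.0, 5.0, 0.0, 0.0, 0.0, -0.0]]
[[-0.0, 5.0, 0.0, 0.0, 0.0, -0.0], [-0.0, 3.0, 0.0, 0.0, 0.0, -0.0], [-0.0, 3.0, 0.0, 0.0, 0.0, -0.0], [-0.0, 3.0, 0.0, 0.0, 0.0, -0.0], [-0.0, 3.0, 0.0, 0.0, 0.0, -0.0]]
```

Call:
{"op": "apply_moves", "data": {
  "rows": [
    [24,-46,9.5,0,0,0.005],
    [22.5,-41,20,0,0,0.005],
    [0,0,60,0,0,0],
    [0,0,60,0,0,0],
    [0,0,60,0,0,0]
  ]
}}

```text
time: 3.18
tool_pos: [472.8, 101.9, 108.3]
tcp_rot: [180.0, -0.0, 8.0]
ft_force: [1.6, -0.2, -0.6]
finger_gap: 0.3
grip_force: 0.0
```

Call:
{"op": "apply_moves", "data": {
  "rows": [
    [0,0,40,0,0,0],
    [0,0,22,0,0,0],
    [0,10,0,0,0,0],
    [0,10,0,0,0,0],
    [0,7,0,0,0,0]
  ]
}}

```text
time: 3.8
tool_pos: [478.3, 75.3, 49.9]
tcp_rot: [180.0, -0.2, 8.1]
ft_force: [0.3, -0.2, 0.4]
finger_gap: -0.3
grip_force: 0.0
```

Call:
{"op": "apply_moves", "data": {
  "rows": [
    [0,4,0,0,0,0],
    [0,4,0,0,0,0],
    [0,5,0,0,0,0],
    [0,5,0,0,0,0],
    [0,5,0,0,0,0]
  ]
}}

```text
time: 4.42
tool_pos: [480.0, 53.5, 48.1]
tcp_rot: [-180.0, 0.0, 8.1]
ft_force: [-0.1, 0.3, 0.3]
finger_gap: -0.0
grip_force: 0.0
```

Call:
{"op": "apply_moves", "data": {
  "rows": [
    [0,5,0,0,0,0],
    [0,3,0,0,0,0],
    [0,3,0,0,0,0],
    [0,3,0,0,0,0],
    [0,3,0,0,0,0]
  ]
}}

```text
time: 5.05
tool_pos: [482.4, 36.8, 48.2]
tcp_rot: [-180.0, 0.0, 8.1]
ft_force: [-0.2, -0.6, 0.1]
finger_gap: 0.1
grip_force: 0.0
```

```bash
python3 - <<'E'
from h import *
s=sense(); print(s["ft_force"])
im,d=eyes.snapshot("wrist")
print([(np.round(a["xyz"]),round(a["confidence"],2)) for a in models.place_of("mould_tab","wrist")])
im2,_=eyes.snapshot("scene"); c=cv2.resize(im2[160:310,250:450],(800,600),interpolation=cv2.INTER_CUBIC)
cv2.imwrite("pics/a.png",np.vstack([cv2.resize(im,(480,300)),cv2.resize(c,(480,300))])[:,:,::-1])
E
```

```text
[-0.20937868 -0.63822966  0.09084535]
[(array([479.,  56.,  48.]), 0.64)]
```

View pics/a.png

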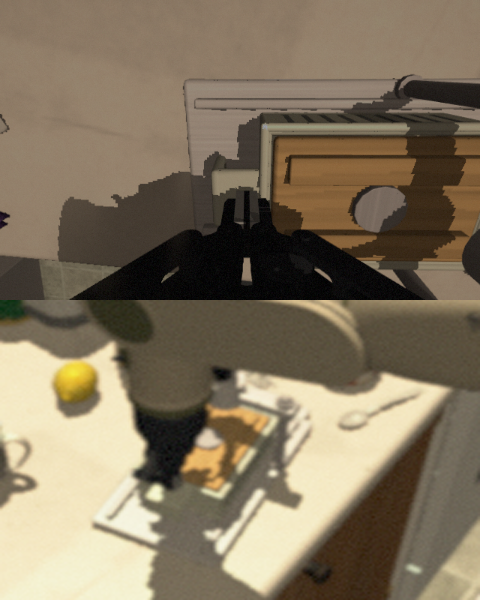

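```bash
python3 - <<'E'
from h import *
s=sense(); O=np.array([500,-91.5]);e=np.array([-.139,.990]);ex=np.array([.99,.139])
im,d=eyes.snapshot("wrist")
M=eyes.get_calibration("wrist")["mount"]
R=Ro.from_euler("xyz",s["tcp_rot"],degrees=True).as_matrix(); 
for p in ((349,250),(349,170),(284,240),(290,240),(300,240),(310,240),(320,240),(335,240),(345,240),(290,232),(310,232),(320,232),(340,232),(247,107)):
    z=d[p[1],p[0]]; K=eyes.get_calibration("wrist")["intrinsics"]
    c=np.array([(p[0]-K[0,2])/K[0,0]*z,(p[1]-K[1,2])/K[1,1]*z,z]); w=R@(M[:3,:3]@c+M[:3,3])+s["tool_pos"]
    print(p,im[p[1],p[0]],np.round([(w[:2]-O)@ex,(w[:2]-O)@e,w[2]],1))
cv2.imwrite("pics/b.png",cv2.resize(im[150:350,200:440],None,fx=3,fy=3)[:,:,::-1])
E
```

```text
(349, 250) [133 121  98] [ 11.2 118.4  72.7]
(349, 170) [111 100  80] [ 51.9 119.3  73.6]
(284, 240) [122 111  89] [ 14.7 150.9  68.7]
(290, 240) [150 137 112] [ 14.7 147.9  68.7]
(300, 240) [148 134 110] [ 15.5 142.7  70.2]
(310, 240) [149 134 110] [ 14.8 137.8  68.6]
(320, 240) [146 131 107] [ 15.  132.8  69.1]
(335, 240) [149 136 111] [ 15.1 125.3  69.4]
(345, 240) [64 57 46] [ 15.4 120.3  69.8]
(290, 232) [147 134 109] [ 19.5 147.7  69.4]
(310, 232) [149 136 112] [ 19.4 137.7  69.2]
(320, 232) [145 133 109] [ 19.3 132.8  69. ]
(340, 232) [148 133 109] [ 19.8 122.9  70.2]
(247, 107) [106  93  81] [ 76.2 181.1  -0.3]
```

View pics/b.png

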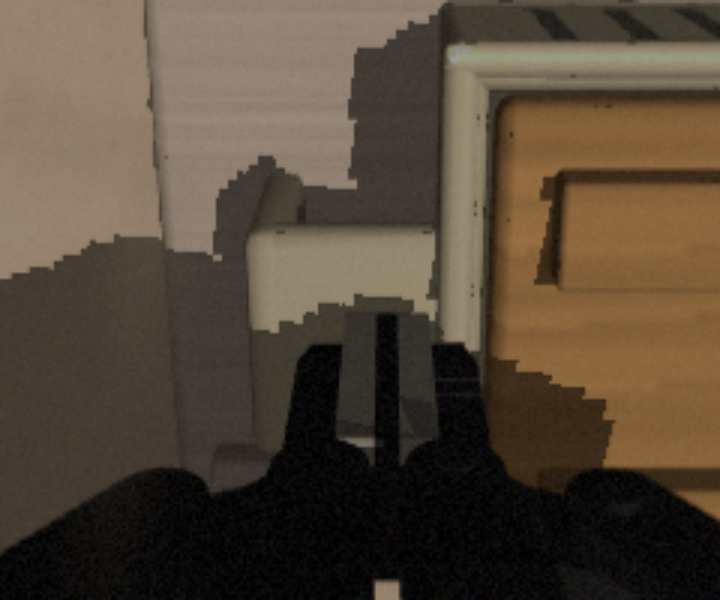

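```bash
python3 - <<'E'
from h import *
s=sense(); O=np.array([500,-91.5]);e=np.array([-.139,.990]);ex=np.array([.99,.139])
print(s["tool_pos"],s["ft_force"],s["joint_efforts"])
im,d=eyes.snapshot("wrist")
c=eyes.get_calibration("wrist");M=c["mount"];K=c["intrinsics"]
R=Ro.from_euler("xyz",s["tcp_rot"],degrees=True).as_matrix(); 
for p in [(x,y) for x in (306,320,338,352) for y in (252,256,260,264,268,275,285,295)]:
    z=d[p[1],p[0]]
    q=np.array([(p[0]-K[0,2])/K[0,0]*z,(p[1]-K[1,2])/K[1,1]*z,z]); w=M[:3,:3]@q+M[:3,3]
    print(p,im[p[1],p[0]],"tool",np.round(w,1))
E
```

```text
[482.3867653   36.91008052  48.18690395] [0.70078934 0.36692473 0.23104524] [-1.17073129e-01 -4.29066861e+01 -4.54722583e+01 -1.73832220e-02
 -3.84915940e-03 -1.78600842e-02]
(306, 252) [65 58 48] tool [  7.7 -10.5 -20.7]
(306, 256) [67 60 49] tool [  5.5 -10.6 -20.7]
(306, 260) [70 65 54] tool [  3.2 -10.6 -20.7]
(306, 264) [46 39 35] tool [  0.8 -10.7 -20.6]
(306, 268) [0 5 3] tool [  7.7  -9.5 -36.7]
(306, 275) [7 9 3] tool [  8.1  -9.  -43.4]
(306, 285) [0 0 0] tool [  8.1  -8.5 -51.4]
(306, 295) [6 6 7] tool [  8.   -8.  -58.5]
(320, 252) [71 64 51] tool [  8.1  -3.4 -21.4]
(320, 256) [53 49 42] tool [ 12.  -3. -33.]
(320, 260) [56 50 44] tool [ 11.6  -3.  -36.3]
(320, 264) [56 52 45] tool [ 11.7  -2.9 -40. ]
(320, 268) [53 49 42] tool [ 12.2  -2.7 -44.5]
(320, 275) [57 52 47] tool [ 12.4  -2.6 -50.6]
(320, 285) [54 50 44] tool [ 11.9  -2.4 -57.4]
(320, 295) [56 52 46] tool [ 12.   -2.3 -64.3]
(338, 252) [147 135 108] tool [  7.9   5.8 -20.9]
(338, 256) [52 48 44] tool [ 12.1   5.4 -33.1]
(338, 260) [53 45 41] tool [ 12.1   5.3 -37.1]
(338, 264) [54 51 46] tool [ 12.2   5.2 -41. ]
(338, 268) [54 50 44] tool [ 12.3   5.1 -44.7]
(338, 275) [55 51 43] tool [ 11.9   5.  -49.7]
(338, 285) [37 35 30] tool [ 12.5   4.7 -58.2]
(338, 295) [42 41 32] tool [ 12.7   4.5 -65.2]
(352, 252) [150 137 112] tool [ 10.6  12.5 -26.2]
(352, 256) [150 136 112] tool [  7.9  12.6 -25.3]
(352, 260) [147 133 108] tool [  6.6  12.5 -27.1]
(352, 264) [53 49 41] tool [  3.5  12.7 -25.5]
(352, 268) [11 11  9] tool [  7.6  11.9 -36.4]
(352, 275) [6 0 9] tool [  8.6  11.3 -44.3]
(352, 285) [13 10 14] tool [  8.5  10.8 -52.1]
(352, 295) [5 2 8] tool [  8.1  10.3 -58.6]
```

Call:
{"op": "apply_moves", "data": {
  "rows": [
    [0,-20,0,0,0,0],
    [0,-22,0,0,0,0],
    [0,-20,0,0,0,0],
    [0,0,13,0,0,0],
    [0,0,13,0,0,0]
  ]
}}

```text
time: 5.92
tool_pos: [473.5, 98.0, 21.2]
tcp_rot: [180.0, 0.0, 8.2]
ft_force: [-0.4, -0.5, -0.2]
finger_gap: 0.2
grip_force: 0.0
```

Call:
{"op": "apply_moves", "data": {
  "rows": [
    [0,8,0,0,0,0],
    [0,7,0,0,0,0],
    [0,5,0,0,0,0],
    [0,5,0,0,0,0],
    [0,5,0,0,0,0]
  ]
}}

```text
time: 6.55
tool_pos: [478.2, 68.5, 22.6]
tcp_rot: [-180.0, -0.0, 8.1]
ft_force: [-1.2, 2.5, 0.9]
finger_gap: -0.2
grip_force: 1.4
```

Call:
{"op": "apply_moves", "data": {
  "rows": [
    [0,6,0,0,0,0],
    [0,6,0,0,0,0],
    [0,6,0,0,0,0],
    [0,6,0,0,0,0],
    [0,5,0,0,0,0]
  ]
}}

```text
time: 7.18
tool_pos: [482.1, 39.5, 22.2]
tcp_rot: [180.0, -0.0, 8.1]
ft_force: [0.8, 2.5, 2.3]
finger_gap: -0.1
grip_force: 1.3
```

Call:
{"op": "apply_moves", "data": {
  "rows": [
    [0,2,0,0,0,0],
    [0,1.5,0,0,0,0],
    [0,1.5,0,0,0,0],
    [0,1,0,0,0,0],
    [0,0,0,0,0,0]
  ]
}}

```text
time: 7.8
tool_pos: [482.7, 33.9, 22.1]
tcp_rot: [180.0, 0.0, 8.1]
ft_force: [0.6, 1.8, 1.0]
finger_gap: -0.0
grip_force: 0.7
```

Call:
{"op": "apply_moves", "data": {
  "rows": [
    [0,2,0,0,0,0],
    [0,1,0,0,0,0],
    [0,1,0,0,0,0],
    [0,1,0,0,0,0],
    [0,1,0,0,0,0]
  ]
}}

```text
time: 8.43
tool_pos: [482.9, 31.9, 22.1]
tcp_rot: [-179.6, 0.0, 8.1]
ft_force: [-2.4, 25.7, 5.4]
finger_gap: -0.3
grip_force: 13.1
```

Call:
{"op": "apply_moves", "data": {
  "rows": [
    [0,1,0,0,0,0],
    [0,1,0,0,0,0],
    [0,0.5,0,0,0,0],
    [0,0.5,0,0,0,0],
    [0,0,0,0,0,0]
  ]
}}

```text
time: 9.05
tool_pos: [482.9, 31.9, 22.1]
tcp_rot: [-179.4, 0.0, 8.2]
ft_force: [-4.3, 37.8, 8.2]
finger_gap: 0.2
grip_force: 19.0
```

```bash
python3 - <<'E'
from h import *
s=sense();p=s["tool_pos"]
O=np.array([500,-91.5]);e=np.array([-.139,.990])
f=lambda y,z,w=8.:(*(O+y*e),z,w)
plan([f(134,22),f(138,60),f(138,120),f(138,180),f(138,240),(482,30,280,8),(483,-5,280,8),(484,-35,270,8),(485,-53.7,260,8),(485,-53.7,250,8)])
E
```

```text
[[-0.2, -9.4, 0.1, 0.0, 0.0, 0.003], [0.0, -4.0, -38.0, 0.0, 0.0, 0.0], [0.0, -0.0, -60.0, 0.0, 0.0, 0.0], [0.0, -0.0, -60.0, 0.0, 0.0, 0.0], [0.0, -0.0, -60.0, 0.0, 0.0, 0.0]]
[[-0.9, 15.1, -40.0, 0.0, 0.0, 0.0], [-3.9, 34.8, 0.0, 0.0, 0.0, 0.0], [-3.2, 29.9, 10.0, 0.0, 0.0, 0.0], [-1.6, 18.6, 10.0, 0.0, 0.0, 0.0], [-0.0, 0.0, 10.0, 0.0, 0.0, 0.0]]
```

Call:
{"op": "apply_moves", "data": {
  "rows": [
    [0,-14,0,0,0,0.003],
    [0,-4,-38,0,0,0],
    [0,0,-60,0,0,0],
    [0,0,-60,0,0,0],
    [0,0,-60,0,0,0]
  ],
  "fingers": 45
}}

```text
time: 9.68
tool_pos: [480.8, 42.4, 241.7]
tcp_rot: [180.0, 0.1, 7.9]
ft_force: [0.6, 0.6, -0.2]
finger_gap: 44.9
grip_force: 0.0
```

Call:
{"op": "apply_moves", "data": {
  "rows": [
    [-1,15,-40,0,0,0],
    [-4,35,0,0,0,0],
    [-3,30,10,0,0,0],
    [-1.5,18.5,10,0,0,0],
    [0,0,10,0,0,0]
  ]
}}

```text
time: 10.3
tool_pos: [485.3, -57.0, 249.0]
tcp_rot: [-180.0, 0.1, 7.8]
ft_force: [0.0, -0.2, 0.1]
finger_gap: 44.7
grip_force: 0.0
```

```bash
cat >> h.py <<'E'
def cloud(d,s):
    c=eyes.get_calibration("wrist");K=c["intrinsics"];M=c["mount"]
    v,u=np.mgrid[0:400,0:640].astype(float)
    q=cv2.undistortPoints(np.stack([u.ravel(),v.ravel()],1)[:,None],K,c["D"])[:,0].reshape(400,640,2)
    P=np.dstack([q*d[...,None],d]); T=P@M[:3,:3].T+M[:3,3]
    R=Ro.from_euler("xyz",s["tcp_rot"],degrees=True).as_matrix()
    return T, T@R.T+s["tool_pos"]
E
python3 - <<'E'
from h import *
s=sense(); im,d=eyes.snapshot("wrist"); cv2.imwrite("pics/w2.png",im[:,:,::-1])
print(s["tool_pos"],s["finger_gap"])
T,W=cloud(d,s); np.savez("w2.npz",T=T,W=W,im=im)
for n in ("mould_tab","crank_knob","crank_hub","boss_top"):
    r=models.place_of(n,"wrist"); print(n,[(np.round(a["xyz"]),round(a["confidence"],2)) for a in r[:2]])
E
```

```text
[485.32749478 -57.03476769 248.96989437] 44.74826504395324
mould_tab [(array([485.,  16.,  48.]), 0.9)]
crank_knob [(array([482., -54., 221.]), 0.82), (array([ 465., -316.,    1.]), 0.39)]
crank_hub [(array([502., -91., 199.]), 0.94)]
boss_top [(array([497., -91., 156.]), 0.94)]
```

View pics/w2.png

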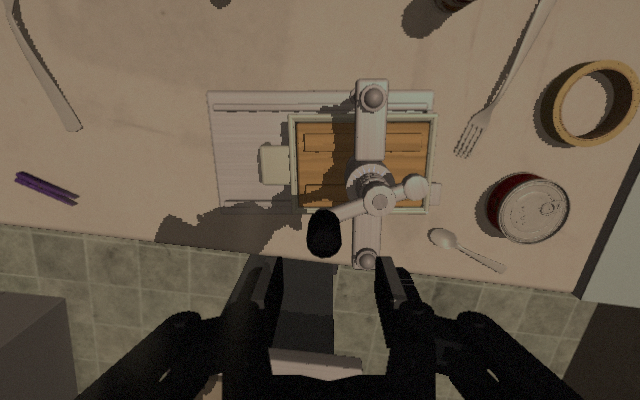

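```bash
python3 - <<'E'
from h import *
z=np.load("w2.npz");T,W,im=z["T"],z["W"],z["im"]
k=(W[...,2]>236)&(W[...,2]<252)&(np.abs(W[...,0]-485)<25)&(np.abs(W[...,1]+54)<25)&(im.max(2)<60)
k[265:]=0
p=W[k]; print("knob",k.sum(),p.mean(0),p.min(0),p.max(0))
t=p[p[:,2]>np.median(p[:,2])-2]; print((t.min(0)+t.max(0))/2)
h=(W[...,2]>197)&(W[...,2]<205)&(np.abs(W[...,0]-501)<12)&(np.abs(W[...,1]+91)<12); p=W[h]; print("hub",h.sum(),(p.min(0)+p.max(0))/2,np.median(p[:,2]))
for u in (262,270,385,392):
    print(u,[(v,*np.round(T[v,u]).astype(int)) for v in (250,256,260,264,270,280)])
E
```

```text
knob 929 [486.33940057 -54.87035057 242.35985744] [475.50248278 -65.70738141 236.04358885] [495.13650769 -44.29214159 245.73958893]
[484.79093998 -55.15698072 243.36567234]
hub 912 [501.41552556 -91.00915881 200.37612808] 200.89499555437615
262 [(250, np.int64(-127), np.int64(-94), np.int64(248)), (256, np.int64(-352), np.int64(-187), np.int64(655)), (260, np.int64(-354), np.int64(-183), np.int64(635)), (264, np.int64(-353), np.int64(-178), np.int64(611)), (270, np.int64(12), np.int64(-28), np.int64(-45)), (280, np.int64(12), np.int64(-26), np.int64(-54))]
270 [(250, np.int64(-128), np.int64(-82), np.int64(249)), (256, np.int64(-355), np.int64(-166), np.int64(661)), (260, np.int64(12), np.int64(-26), np.int64(-37)), (264, np.int64(11), np.int64(-25), np.int64(-39)), (270, np.int64(12), np.int64(-24), np.int64(-45)), (280, np.int64(12), np.int64(-23), np.int64(-54))]
385 [(250, np.int64(-127), np.int64(81), np.int64(248)), (256, np.int64(-137), np.int64(82), np.int64(249)), (260, np.int64(12), np.int64(27), np.int64(-38)), (264, np.int64(12), np.int64(26), np.int64(-41)), (270, np.int64(12), np.int64(26), np.int64(-45)), (280, np.int64(12), np.int64(24), np.int64(-53))]
392 [(250, np.int64(-127), np.int64(91), np.int64(248)), (256, np.int64(-136), np.int64(92), np.int64(247)), (260, np.int64(12), np.int64(30), np.int64(-36)), (264, np.int64(12), np.int64(29), np.int64(-41)), (270, np.int64(12), np.int64(28), np.int64(-46)), (280, np.int64(13), np.int64(27), np.int64(-55))]
```

```bash
python3 - <<'E'
from h import *
plan([(484,-54.5,230,8),(484,-54.5,210,8),(484,-54.5,195,8),(484,-54.5,183,8),(484,-54.5,175,8)])
E
```

```text
[[-1.7, -1.0, 20.3, 0.0, 0.0, 0.0], [0.0, -0.0, 20.0, 0.0, 0.0, 0.0], [0.0, -0.0, 15.0, 0.0, 0.0, 0.0], [0.0, -0.0, 12.0, 0.0, 0.0, 0.0], [0.0, -0.0, 8.0, 0.0, 0.0, 0.0]]
```

Call:
{"op": "apply_moves", "data": {
  "rows": [
    [-1.7,-1,20,0,0,0],
    [0,0,20,0,0,0],
    [0,0,15,0,0,0],
    [0,0,12,0,0,0],
    [0,0,8,0,0,0]
  ]
}}

```text
time: 11.18
tool_pos: [483.7, -55.2, 174.2]
tcp_rot: [-180.0, 0.0, 8.0]
ft_force: [-0.3, 0.8, -0.1]
finger_gap: 45.1
grip_force: 0.0
```

Call:
{"op": "apply_moves", "data": {
  "rows": [
    [0,0,0,0,0,0],
    [0,0,0,0,0,0],
    [0,0,0,0,0,0],
    [0,0,0,0,0,0],
    [0,0,0,0,0,0]
  ],
  "fingers": 10,
  "grip_force": 20
}}

```text
time: 11.8
tool_pos: [483.9, -55.0, 175.3]
tcp_rot: [-180.0, -0.0, 8.0]
ft_force: [-0.8, 2.8, -1.0]
finger_gap: 21.2
grip_force: 21.3
```

```bash
cat >> h.py <<'E'
def arc(t0,t1,n,start,zrate=8/360,th_r=42.0,z0=None):
    """relative arc from angle t0 to t1 in deg, start (x,y,z,yaw)"""
    x,y,z,w=start; u=lambda t:th_r*np.array([np.cos(np.radians(t)),np.sin(np.radians(t))])
    plan([(*(np.array([x,y])+u(t)-u(t0)),z+zrate*(t-t0),w) for t in np.linspace(t0,t1,n+1)[1:]],start=start,nd=1)
E
python3 - <<'E'
from h import *
arc(115,205,15,(484,-55,175,8))
E
```

```text
[[-4.1, 1.5, -0.1, 0.0, 0.0, -0.0], [-4.0, 1.9, -0.2, 0.0, 0.0, -0.0], [-3.7, 2.4, -0.1, 0.0, 0.0, -0.0], [-3.5, 2.7, -0.1, 0.0, 0.0, -0.0], [-3.1, 3.0, -0.2, 0.0, 0.0, -0.0]]
[[-2.9, 3.4, -0.1, 0.0, 0.0, -0.0], [-2.4, 3.6, -0.1, 0.0, 0.0, -0.0], [-2.1, 3.9, -0.2, 0.0, 0.0, -0.0], [-1.6, 4.1, -0.1, 0.0, 0.0, -0.0], [-1.2, 4.2, -0.1, 0.0, 0.0, -0.0]]
[[-0.8, 4.3, -0.2, 0.0, 0.0, -0.0], [-0.3, 4.4, -0.1, 0.0, 0.0, -0.0], [0.1, 4.4, -0.1, 0.0, 0.0, -0.0], [0.7, 4.4, -0.2, 0.0, 0.0, -0.0], [1.0, 4.2, -0.1, 0.0, 0.0, -0.0]]
```

Call:
{"op": "apply_moves", "data": {
  "rows": [
    [-4.1,1.5,-0.1,0,0,0],
    [-4.0,1.9,-0.2,0,0,0],
    [-3.7,2.4,-0.1,0,0,0],
    [-3.5,2.7,-0.1,0,0,0],
    [-3.1,3.0,-0.2,0,0,0]
  ]
}}

```text
time: 12.42
tool_pos: [467.3, -69.8, 176.0]
tcp_rot: [180.0, -0.0, 7.9]
ft_force: [1.6, -0.8, -1.7]
finger_gap: 21.1
grip_force: 19.8
```

```bash
python3 - <<'E'
from h import *
s=sense();print(s["tool_pos"],s["ft_force"],s["wrist_torque"],s["finger_gap"]); 
im,d=eyes.snapshot("wrist")
T,W=cloud(d,s)
h=(W[...,2]>196)&(W[...,2]<207)&(np.abs(W[...,0]-501)<10)&(np.abs(W[...,1]+91)<10); p=W[h]; print("hub",h.sum(),(p.min(0)+p.max(0))/2,np.median(p[:,2]))
cv2.imwrite("pics/w3.png",im[:,:,::-1])
for n in ("crank_hub","crank_knob"):
  print(n,[(np.round(a["xyz"]),round(a["confidence"],2)) for a in models.place_of(n,"wrist")])
E
```

```text
[467.27703031 -69.83256861 176.0339396 ] [ 1.5793791  -0.84759518 -1.66737342] [ 0.13688001 -0.15478292 -0.00771012] 21.115356672251394
hub 1653 [501.0031167  -91.00976173 200.171941  ] 201.8638180704876
crank_hub [(array([504., -88., 201.]), 0.67)]
crank_knob [(array([468., -70., 220.]), 0.63)]
```

View pics/w3.png

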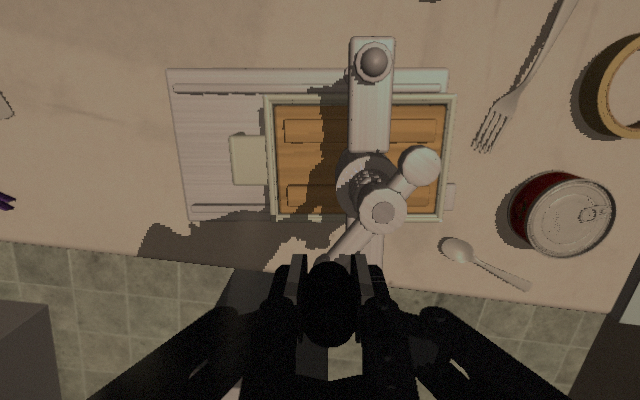

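Call:
{"op": "apply_moves", "data": {
  "rows": [
    [-2.9,3.4,-0.1,0,0,0],
    [-2.4,3.6,-0.1,0,0,0],
    [-2.1,3.9,-0.2,0,0,0],
    [-1.6,4.1,-0.1,0,0,0],
    [-1.2,4.2,-0.1,0,0,0]
  ]
}}

```text
time: 13.2
tool_pos: [460.0, -89.9, 176.5]
tcp_rot: [-180.0, -0.0, 8.0]
ft_force: [3.0, 0.7, -2.3]
finger_gap: 21.5
grip_force: 19.8
```

Call:
{"op": "apply_moves", "data": {
  "rows": [
    [-0.8,4.3,-0.2,0,0,0],
    [-0.3,4.4,-0.1,0,0,0],
    [0.1,4.4,-0.1,0,0,0],
    [0.7,4.4,-0.1,0,0,0],
    [0,0,0,0,0,0]
  ]
}}

```text
time: 13.82
tool_pos: [462.1, -107.2, 176.9]
tcp_rot: [-180.0, 0.0, 7.9]
ft_force: [4.0, 1.3, -4.2]
finger_gap: 21.3
grip_force: 19.7
```

Call:
{"op": "apply_moves", "data": {
  "rows": [
    [0,0,0,0,0,0],
    [0,0,0,0,0,0],
    [0,0,0,0,0,0],
    [0,0,0,0,0,0],
    [0,0,0,0,0,0]
  ],
  "fingers": 32
}}

```text
time: 14.45
tool_pos: [462.0, -107.0, 177.0]
tcp_rot: [180.0, 0.0, 8.0]
ft_force: [-0.5, 0.3, -0.2]
finger_gap: 32.2
grip_force: 0.0
```

```bash
cat >> h.py <<'E'
def hubz():
    s=sense(); im,d=eyes.snapshot("wrist"); T,W=cloud(d,s)
    h=(W[...,2]>178)&(W[...,2]<212)&(np.hypot(W[...,0]-501,W[...,1]+91)<7)
    p=W[h]; print(s["tool_pos"],s["ft_force"],"hub med z",h.sum(),np.median(p[:,2]),np.percentile(p[:,2],[20,80]))
    for n in ("crank_hub","crank_knob"): print(n,[(np.round(a["xyz"]),round(a["confidence"],2)) for a in models.place_of(n,"wrist")[:1]])
    return im
E
python3 - <<'E'
from h import *
im=hubz(); cv2.imwrite("pics/w4.png",im[:,:,::-1])
E
```

```text
[ 461.95798919 -106.9757979   177.03242697] [-0.49549713  0.29425642 -0.20280719] hub med z 639 196.27648572314106 [195.6516274  196.89851372]
crank_hub [(array([500., -90., 195.]), 0.66)]
crank_knob [(array([ 462., -106.,  216.]), 0.83)]
```

Call:
{"op": "apply_moves", "data": {
  "rows": [
    [0,0,4,0,0,0],
    [0,0,4,0,0,0],
    [0,0,0,0,0,0],
    [0,0,0,0,0,0],
    [0,0,0,0,0,0]
  ]
}}

```text
time: 15.22
tool_pos: [462.1, -107.0, 169.2]
tcp_rot: [180.0, -0.0, 8.0]
ft_force: [-0.6, -0.3, 1.1]
finger_gap: 32.1
grip_force: 0.0
```

Call:
{"op": "apply_moves", "data": {
  "rows": [
    [0,0,0,0,0,0],
    [0,0,0,0,0,0],
    [0,0,0,0,0,0],
    [0,0,0,0,0,0],
    [0,0,0,0,0,0]
  ],
  "fingers": 10
}}

```text
time: 15.85
tool_pos: [462.0, -107.0, 169.1]
tcp_rot: [180.0, -0.0, 8.0]
ft_force: [-1.6, 0.5, 1.3]
finger_gap: 21.2
grip_force: 20.7
```

```bash
python3 - <<'E'
from h import *
s=sense(); print(s["tool_pos"],s["ft_force"],s["finger_gap"])
arc(200,-160,45,(*s["tool_pos"],8))
E
```

```text
[ 462.0481263  -107.03793745  169.11167943] [-1.58266238  0.52564158  1.34887101] 21.220920010655355
[[-0.8, -5.8, 0.2, 0.0, 0.0, -0.0], [-0.0, -5.9, 0.2, 0.0, 0.0, -0.0], [0.8, -5.8, 0.1, 0.0, 0.0, -0.0], [1.6, -5.6, 0.2, 0.0, 0.0, -0.0], [2.4, -5.4, 0.2, 0.0, 0.0, -0.0]]
[[3.1, -4.9, 0.2, 0.0, 0.0, -0.0], [3.8, -4.5, 0.1, 0.0, 0.0, -0.0], [4.3, -3.9, 0.2, 0.0, 0.0, -0.0], [4.9, -3.3, 0.2, 0.0, 0.0, -0.0], [5.2, -2.6, 0.2, 0.0, 0.0, -0.0]]
[[5.6, -1.8, 0.2, 0.0, 0.0, -0.0], [5.8, -1.0, 0.1, 0.0, 0.0, -0.0], [5.8, -0.2, 0.2, 0.0, 0.0, -0.0], [5.9, 0.6, 0.2, 0.0, 0.0, -0.0], [5.7, 1.4, 0.2, 0.0, 0.0, -0.0]]
[[5.4, 2.2, 0.1, 0.0, 0.0, -0.0], [5.1, 2.9, 0.2, 0.0, 0.0, -0.0], [4.6, 3.7, 0.2, 0.0, 0.0, -0.0], [4.1, 4.2, 0.2, 0.0, 0.0, -0.0], [3.4, 4.7, 0.2, 0.0, 0.0, -0.0]]
[[2.8, 5.2, 0.1, 0.0, 0.0, -0.0], [2.0, 5.5, 0.2, 0.0, 0.0, -0.0], [1.2, 5.7, 0.2, 0.0, 0.0, -0.0], [0.4, 5.9, 0.2, 0.0, 0.0, -0.0], [-0.4, 5.8, 0.1, 0.0, 0.0, -0.0]]
[[-1.2, 5.7, 0.2, 0.0, 0.0, -0.0], [-2.0, 5.6, 0.2, 0.0, 0.0, -0.0], [-2.8, 5.1, 0.2, 0.0, 0.0, -0.0], [-3.4, 4.8, 0.2, 0.0, 0.0, -0.0], [-4.1, 4.2, 0.1, 0.0, 0.0, -0.0]]
[[-4.6, 3.6, 0.2, 0.0, 0.0, -0.0], [-5.1, 2.9, 0.2, 0.0, 0.0, -0.0], [-5.4, 2.2, 0.2, 0.0, 0.0, -0.0], [-5.7, 1.4, 0.1, 0.0, 0.0, -0.0], [-5.9, 0.6, 0.2, 0.0, 0.0, -0.0]]
[[-5.8, -0.2, 0.2, 0.0, 0.0, -0.0], [-5.8, -1.0, 0.2, 0.0, 0.0, -0.0], [-5.6, -1.8, 0.2, 0.0, 0.0, -0.0], [-5.2, -2.6, 0.1, 0.0, 0.0, -0.0], [-4.9, -3.2, 0.2, 0.0, 0.0, -0.0]]
[[-4.3, -4.0, 0.2, 0.0, 0.0, -0.0], [-3.8, -4.4, 0.2, 0.0, 0.0, -0.0], [-3.1, -5.0, 0.1, 0.0, 0.0, -0.0], [-2.4, -5.4, 0.2, 0.0, 0.0, -0.0], [-1.6, -5.6, 0.2, 0.0, 0.0, -0.0]]
```

Call:
{"op": "apply_moves", "data": {
  "rows": [
    [-0.8,-5.8,0.2,0,0,0],
    [0,-5.9,0.2,0,0,0],
    [0.8,-5.8,0.1,0,0,0],
    [1.6,-5.6,0.2,0,0,0],
    [2.4,-5.4,0.2,0,0,0]
  ]
}}

```text
time: 16.48
tool_pos: [461.3, -77.6, 168.5]
tcp_rot: [-180.0, 0.1, 8.0]
ft_force: [-6.5, 0.6, 7.6]
finger_gap: 21.6
grip_force: 21.2
```

Call:
{"op": "apply_moves", "data": {
  "rows": [
    [3.1,-4.9,0.2,0,0,0],
    [3.8,-4.5,0.1,0,0,0],
    [4.3,-3.9,0.2,0,0,0],
    [4.9,-3.3,0.2,0,0,0],
    [5.2,-2.6,0.2,0,0,0]
  ]
}}

```text
time: 17.1
tool_pos: [480.1, -54.3, 167.7]
tcp_rot: [-179.9, 0.0, 8.0]
ft_force: [-5.9, 5.0, 8.5]
finger_gap: 21.0
grip_force: 21.4
```

Call:
{"op": "apply_moves", "data": {
  "rows": [
    [5.6,-1.8,0,0,0,0],
    [5.8,-1.2,0.1,0,0,0],
    [5.8,-0.4,0.1,0,0,0],
    [5.9,0.6,0.1,0,0,0],
    [5.7,1.4,0.2,0,0,0]
  ]
}}

```text
time: 17.73
tool_pos: [509.4, -49.6, 167.0]
tcp_rot: [-179.9, -0.1, 8.0]
ft_force: [0.7, 4.1, 4.0]
finger_gap: 20.9
grip_force: 21.0
```

Call:
{"op": "apply_moves", "data": {
  "rows": [
    [5.4,2.2,0.1,0,0,0],
    [5.1,2.9,0.2,0,0,0],
    [4.6,3.7,0.2,0,0,0],
    [4.1,4.2,0.2,0,0,0],
    [3.4,4.7,0.2,0,0,0]
  ]
}}

```text
time: 18.35
tool_pos: [534.4, -65.6, 166.1]
tcp_rot: [180.0, -0.1, 8.0]
ft_force: [2.9, 3.3, 4.8]
finger_gap: 21.4
grip_force: 21.0
```

Call:
{"op": "apply_moves", "data": {
  "rows": [
    [2.8,5.2,0.1,0,0,0],
    [2.0,5.5,0.2,0,0,0],
    [1.2,5.7,0.2,0,0,0],
    [0.4,5.9,0.2,0,0,0],
    [-0.4,5.8,0.1,0,0,0]
  ]
}}

```text
time: 18.98
tool_pos: [543.2, -92.9, 164.8]
tcp_rot: [180.0, 0.0, 7.9]
ft_force: [0.8, 1.1, 4.3]
finger_gap: 21.3
grip_force: 20.9
```

Call:
{"op": "apply_moves", "data": {
  "rows": [
    [-1.2,5.7,0.2,0,0,0],
    [-2.0,5.6,0.2,0,0,0],
    [-2.8,5.1,0.2,0,0,0],
    [-3.4,4.8,0.2,0,0,0],
    [-4.1,4.2,0.1,0,0,0]
  ]
}}

```text
time: 19.6
tool_pos: [533.0, -119.3, 163.8]
tcp_rot: [-180.0, 0.0, 8.0]
ft_force: [-2.1, 3.1, 2.5]
finger_gap: 21.0
grip_force: 21.2
```

Call:
{"op": "apply_moves", "data": {
  "rows": [
    [-4.6,3.6,0.2,0,0,0],
    [-5.1,2.9,0.2,0,0,0],
    [-5.4,2.2,0.2,0,0,0],
    [-5.7,1.4,0.1,0,0,0],
    [-5.9,0.6,0.2,0,0,0]
  ]
}}

```text
time: 20.23
tool_pos: [508.4, -133.0, 162.9]
tcp_rot: [-179.9, -0.0, 8.0]
ft_force: [0.8, 6.5, 0.8]
finger_gap: 21.1
grip_force: 21.6
```

Call:
{"op": "apply_moves", "data": {
  "rows": [
    [-5.8,-0.2,0.2,0,0,0],
    [-5.8,-1.0,0.2,0,0,0],
    [-5.6,-1.8,0.2,0,0,0],
    [-5.2,-2.6,0.1,0,0,0],
    [-4.9,-3.2,0.2,0,0,0]
  ]
}}

```text
time: 20.85
tool_pos: [480.3, -128.5, 162.1]
tcp_rot: [180.0, -0.0, 8.0]
ft_force: [2.9, 4.4, -1.9]
finger_gap: 20.7
grip_force: 20.6
```

Call:
{"op": "apply_moves", "data": {
  "rows": [
    [-4.3,-4.0,0.2,0,0,0],
    [-3.8,-4.4,0.2,0,0,0],
    [-3.1,-5.0,0.1,0,0,0],
    [-2.4,-5.4,0.2,0,0,0],
    [-1.6,-5.6,0.2,0,0,0]
  ]
}}

```text
time: 21.48
tool_pos: [461.6, -106.6, 161.4]
tcp_rot: [180.0, 0.0, 7.9]
ft_force: [1.1, 0.3, -1.5]
finger_gap: 21.4
grip_force: 20.4
```

Call:
{"op": "apply_moves", "data": {
  "rows": [
    [0,0,0,0,0,0],
    [0,0,0,0,0,0],
    [0,0,0,0,0,0],
    [0,0,0,0,0,0],
    [0,0,0,0,0,0]
  ]
}}

```text
time: 22.1
tool_pos: [461.9, -106.7, 161.4]
tcp_rot: [180.0, 0.0, 7.9]
ft_force: [0.3, 0.9, 0.3]
finger_gap: 21.4
grip_force: 20.5
```

```bash
python3 - <<'E'
from h import *
im=hubz(); cv2.imwrite("pics/w5.png",im[:,:,::-1])
print([(np.round(a["xyz"]),round(a["confidence"],2)) for a in models.place_of("mould_tab","wrist")[:1]], sense()["grip_force"],sense()["qd"])
E
```

```text
[ 461.94447559 -106.70652565  161.39591027] [0.29241269 0.93399793 0.25232783] hub med z 700 188.35856810786902 [187.70013231 188.95215609]
crank_hub [(array([501., -90., 189.]), 0.73)]
crank_knob [(array([ 462., -106.,  205.]), 0.66)]
[(array([485.,  16.,  49.]), 0.65)] 20.511617008032772 [-0.07490496 -0.12658252  0.00978108  0.01131104  0.04036343 -0.10883911]
```

View pics/w5.png

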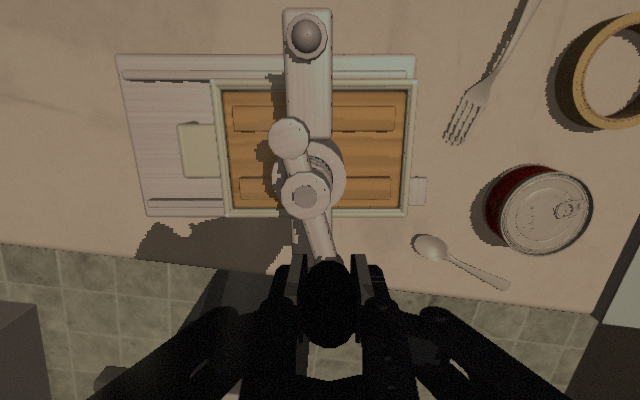

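```bash
python3 -c "
from bench import job
print(job.hand_in())"
```

```text
the job is handed in; nothing more can be done
None
```

I handed the job in at about 22 s. The mould is home, and the spindle dropped off its start and was turned one full turn forward. The gripper holds its knob still at about 20 N, with the hub top measured at about 188 mm; hand-in returned no verdict.

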